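# Close the sample tray and start the strip reader

### The job

The sample tray of the white strip reader has been left sticking out: push it fully home with your fingertips, then press the green key on the reader's deck gently all the way down, let it spring back and take your hand away. Leave the red, yellow and white keys alone, do not press the green key before the tray is home, and leave everything else on the bench where it stands; nothing is to be picked up.

Things in the scene. Friction and masses are not known exactly. Their poses are not given: they have to be found in the camera images.
- reader: White strip reader, fixed, 190 (x) by 300 (y) mm, 75 mm high in front; its rear 75 mm rises to 115 mm. Origin: centre of its underside, on the bench. Its -x side is the front with the tray, roughly facing the robot; +y runs to the left seen from the robot, z up. Four keys in a row along y on the front deck (75 mm high), 35 mm in front of the origin, 55 mm apart, order varies.
- tray (a joint): How far the sample tray sticks out (m): 0 is fully home, at a firm stop; at most 0.065. It slides straight along the reader's x, going home towards +x; friction about 2 N plus 8 N per m/s, and it stays where it is left.
- tray_front (a point): Centre of the outer front face of the tray's blue upright panel, 30 mm above the bench; moves with the tray. Panel 100 mm wide (reader's y), 12 mm thick, from 7 to 53 mm above the bench, facing the reader's -x. When home, this point lies 107 mm in front of the reader's origin and 60 mm to its -y side. Behind it a grey floor 84 mm wide, 21 mm above the bench.
- key_green (a joint): Travel of the green key (m): 0 is up, 0.006 fully down. Springs back by itself; about 1.2 N starts it and 4 N takes it fully down, against a firm stop.
- key_green_top (a point): Centre of the top face of the green key when it is up (it moves with the key): a round key 26 mm across in a black collar 44 mm across, pressed straight down. The top is 90 mm above the bench, the collar's 80 mm. This is the key to press.
- key_red_top (a point): Centre of the top face of the red key when it is up (it moves with the key): a round key 26 mm across in a black collar 44 mm across, pressed straight down. The top is 90 mm above the bench, the collar's 80 mm. Not to be pressed.
- key_red (a joint): Travel of the red key (m), built as the green one; it must stay up (0).
- key_yellow_top (a point): Centre of the top face of the yellow key when it is up (it moves with the key): a round key 26 mm across in a black collar 44 mm across, pressed straight down. The top is 90 mm above the bench, the collar's 80 mm. Not to be pressed.
- key_yellow (a joint): Travel of the yellow key (m), built as the green one; it must stay up (0).
- key_white_top (a point): Centre of the top face of the white key when it is up (it moves with the key): a round key 26 mm across in a black collar 44 mm across, pressed straight down. The top is 90 mm above the bench, the collar's 80 mm. Not to be pressed.
- key_white (a joint): Travel of the white key (m), built as the green one; it must stay up (0).
- timer: Loose blue bench timer, a flat puck 64 mm across and 22 mm high, lying near the tray's left. Origin at the centre of its underside. Leave it alone.
- jar: Loose small amber jar with black lid, 42 mm across, 58 mm high, standing to the right of the tray. Origin at the centre of its underside. Leave it alone.
- reagent: Loose amber bottle with white cap, 60 mm across, 135 mm high, to the left of the reader. Origin at the centre of its underside. Leave it alone.
- rack: Loose white rack of capped sample tubes, 180 (its x) by 68 mm, 100 mm high over the caps, to the right of the reader. Origin at the centre of its underside. Leave it alone.
- mouse: Loose grey computer mouse, 95 (its x) by 58 mm, 32 mm high. Origin at the centre of its underside. Leave it alone.
- scanner: Loose hand scanner lying flat, grey handle towards its -x and black head, 178 (its x) by 65 mm, 36 mm high. Origin on its underside, 90 mm from the handle's end. Leave it alone.

How it is judged:
On the way, in this order (a step that is already met when the one before it is completed fails the run):
1. the tray is pushed fully home (value of joint tray below 0.003 m), for 0.2 s.
2. the green key is pressed down, the tray being home (value of joint key_green above 0.0045 m and value of joint tray below 0.003 m), for 0.05 s.
3. the green key has come back up (value of joint key_green below 0.001 m), for 0.2 s.
At the end, for the whole second after the job is handed in: The tray is home to within 3 mm, all four keys are up (within 1 mm), and the timer, jar, bottle, rack, mouse and scanner stand still and upright within 20 mm of where they started (value of joint tray below 0.003 m and value of joint each of key_green, key_red, key_yellow, key_white below 0.001 m and distance of each of timer, jar, reagent, rack, mouse, scanner from where it was at the start of the episode below 0.02 m and angle between each of timer, jar, reagent, rack, mouse, scanner's own z axis and vertical below 0.2 rad and linear speed of each of timer, jar, reagent, rack, mouse, scanner below 0.02 m/s); the robot touches nothing.
It fails at once if the green key is pressed (more than 3 mm) while the tray is more than 6 mm out (value of joint key_green above 0.003 m and value of joint tray above 0.006 m).
It fails at once if the red, yellow or white key is pressed by more than 2 mm (value of joint any of key_red, key_yellow, key_white above 0.002 m).
It fails at once if the green key is hit with more than 30 N (contact force between anything else and key_green above 30 N).
It fails at once if a loose thing on the bench is pushed, lifted or carried by more than 20 mm (distance of any of timer, jar, reagent, rack, mouse, scanner from where it was at the start of the episode above 0.02 m).
It fails at once if a loose thing is knocked over (angle between any of timer, jar, reagent, rack, mouse, scanner's own z axis and vertical above 0.5 rad).
It also fails if it takes over 45 s, if anything falls off the work surface, if the arm or the gripper's body presses on something with over 40 N, if the wrist force passes 120 N, or if a joint passes its speed limit or range.

### The arm

A 7-joint arm with a two-finger parallel gripper is mounted at the origin on the work surface. World frame = base frame: x ahead of the robot, y to its left, z up, the work surface at z = 0. Lengths are in m, angles in rad, forces in N, time in s.
With the tool pointing down it reaches from about 0.4 to 0.85 m from the base axis. Payload 4.5 kg.
Tool frame: the origin (TCP) lies midway between the tips of the shut fingers; the grasp point (between the pads) lies 19 mm behind it; z points along the fingers, y is the line along which they close (so a half turn about z gives the same grasp; the last joint's range is limited). The gripper opens to 88 mm and grips with 3 to 60 N. Pads are 18 mm wide; open, the fingers measure 123 mm over their backs; the gripper's body (75 mm by 187 mm) begins 45 mm behind the grasp point.
Start: joints at [1.227, 0.689, -0.195, 1.565, 0.157, 0.902, -0.215], TCP at [0.231, -0.581, 0.239] pointing down, gripper open.
Joint ranges: [-3.01, 3.01], [-0.46, 2.08], [-1.47, 1.51], [0.13, 2.56], [-1, 4.14], [0.04, 2.09], [-2.66, 2.66]. Speed limits (rad/s): [2.57, 2.57, 3.14, 3.14, 3.14, 3.14, 3.14].

### API

Orientations are given as a unit quaternion [x, y, z, w].
In Python, from plant import r gives the robot as it stands.
- The arm moves only by the tool carry_out, never from a script. Its argument "plan" is a list of rows, each an object with "rot": the turn, a rotation vector about the tool's x, y, z in rad, a list of three; "xyz": the shift along the tool's x, y, z in m, a list of three; "grip": the closure in counts, from 0 (fully open) to 255 (shut). In form: [{"rot": [wx, wy, wz], "xyz": [dx, dy, dz], "grip": grip}, ...]. A call has 1 to 8 rows; each row is the pose to reach, as a shift and turn from the pose commanded when the call began, along the tool's axes at that moment; what a row does not reach only later rows make up. A row lasts 1/12 s, in which the tool goes at most 41.7 mm and 7.16 degrees, less where a joint would pass 70% of its speed; a pose out of reach is approached as far as the arm can. A call with a gripper value outside its range is refused whole. The fingers move at their own pace and stop on an object; "squeeze" is the grip in N (left out, the last holds). Time passes only in rows, so rows that repeat a pose let the fingers close. It gives the time, the measured TCP pose, the force, the opening and the grip force at its end, in the units of the state.
- r.get_state(): the state, without advancing time (a new reading comes with each control period).
- r.snapshot(name): name is "scene" or "top" or "wrist"; returns the picture (384x512x3 uint8, red, green, blue); there is no depth.
- r.camera_params(name): a dict with "fx", "fy", "cx", "cy" (pixels), "position" and "attitude" of the camera in the world; the wrist camera has in their place "hand_eye" (4x4, takes a point from camera to tool coordinates, whose origin is the TCP and whose axes are the flange's). Camera axes: x right, y down, z forward; pixel columns grow to the right and rows downward; lengths in m; the calibration is good to about 2 mm. A picture is of the moment at which its call begins: read the wrist's pose just before it. camera_params takes no time and is no camera call.
- r.finish_job(): hands the job in; it is judged then, once.
The state is a dict: "clock": time; "q": joint angles; "qd": joint speeds; "joint_torque": joint torques, N m; "tool_pos": TCP position; "eef_rot": TCP orientation; "contact_force": force on the tool from outside, world axes, zero at the start; "moment": the same for the moment, N m; "opening": opening from 0.0 (shut) to 1.0 (fully open); "finger_force": force on a finger pad.
Only numpy, scipy, OpenCV 4.12 (cv2) and the standard library are available. Lean on these libraries where they do the work, as an engineer would, in place of code of your own. Each camera call takes 0.05 s, during which the arm holds its last target. There are 200 camera calls.

## Working session

There is one attempt and no reset: what is moved stays moved. The work goes in short steps, Python scripts to look and compute and a tool call to move; the robot and the scene stay as the last step left them, time stands still between calls to the robot, and variables do not carry over. Pictures are saved under pics/ and viewed, at most 10 in all, crops included, and the job is handed in when it is done.

Besides the shell and the picture viewer there is one more tool, called after "Emit:" as a command line: name --argument value ..., lists and objects as JSON in quotes. carry_out: Moves the arm, as the interface text tells. Its arguments: {"type":"object","properties":{"plan":{"type":"array"},"squeeze":{"type":"number"}},"required":["plan"]}

```bash
mkdir -p pics; cat > h.py <<'E'
from plant import r
import numpy as np, cv2
from scipy.spatial.transform import Rotation as R
def save(im,n): cv2.imwrite('pics/'+n+'.png',im[:,:,::-1])
def cast(cam,u,v,z):
    p=r.camera_params(cam)
    if 'hand_eye' in p:
        s=r.get_state(); T=np.eye(4);T[:3,:3]=R.from_quat(s['eef_rot']).as_matrix();T[:3,3]=s['tool_pos'];T=T@np.array(p['hand_eye']);A=T[:3,:3];o=T[:3,3]
    else:
        a=np.array(p['attitude']);A=R.from_quat(a).as_matrix() if a.size==4 else a;o=np.array(p['position'])
    d=A@[(u-p['cx'])/p['fx'],(v-p['cy'])/p['fy'],1]
    return o+d*(z-o[2])/d[2]
E
python3 - <<'E'
from h import *
print(r.get_state())
for c in('top','scene'):
    im=r.snapshot(c);save(im,c+'0');print(r.camera_params(c))
E
```

```text
{'clock': 0.0, 'q': array([ 1.22680077,  0.68998893, -0.19453345,  1.56633177,  0.15726263,
        0.90251909, -0.21511643]), 'qd': array([-7.99262106e-04, -1.09522728e-04, -2.52809487e-05,  5.85465696e-04,
       -6.76098461e-04,  1.02811415e-03,  6.06109303e-04]), 'joint_torque': array([ 1.87274111e-06, -5.27558041e+01, -1.26709800e+00, -1.53426343e+01,
       -5.27419941e-02,  6.64226536e-03,  1.53229444e-04]), 'tool_pos': array([ 0.23028135, -0.58034404,  0.23791071]), 'eef_rot': array([ 9.82205904e-01,  1.87804950e-01, -2.21270100e-04, -9.02529933e-04]), 'contact_force': array([-0.03108828, -1.06011284, -0.03415942]), 'moment': array([-0.00753452,  0.03006068,  0.0154587 ]), 'finger_force': 0.0, 'opening': 0.999865422813716}
{'fx': 395.6984329985188, 'fy': 395.6984329985188, 'cx': 253.50647560487926, 'cy': 186.45737344964823, 'position': array([0.42752437, 0.00787652, 0.95035151]), 'attitude': array([-0.69611414,  0.71100726, -0.0640491 ,  0.07610183])}
{'fx': 437.3498924933783, 'fy': 437.3498924933783, 'cx': 254.5655896758422, 'cy': 187.06132499059675, 'position': array([ 1.39977786, -0.10504903,  0.72573482]), 'attitude': array([ 0.67712162,  0.60490443, -0.27322098, -0.31772195])}
```

View pics/top0.png

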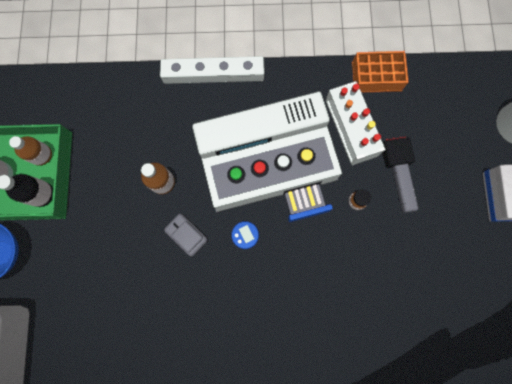

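View pics/scene0.png

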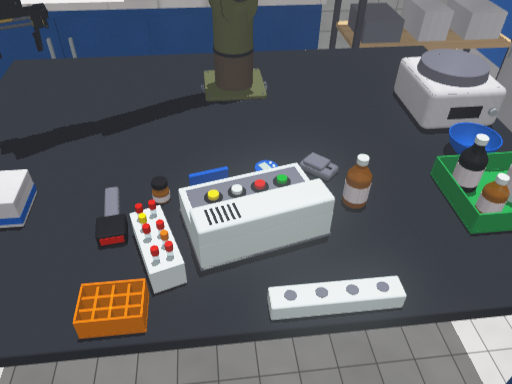

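The top view shows the keys at green (236,174), red (260,168), white (283,161) and yellow (307,155). The tray's blue panel is near (311,211), the timer at (245,235) and the jar at (360,200).

```bash
python3 - <<'E'
from h import *
im=cv2.imread('pics/top0.png');hsv=cv2.cvtColor(im,cv2.COLOR_BGR2HSV)
def cen(lo,hi,x0,y0,x1,y1):
    m=cv2.inRange(hsv[y0:y1,x0:x1],lo,hi);c=max(cv2.findContours(m,0,1)[0],key=cv2.contourArea)
    (a,b),wh,t=cv2.minAreaRect(c);M=cv2.moments(c);return M['m10']/M['m00']+x0,M['m01']/M['m00']+y0,cv2.boxPoints(((a+x0,b+y0),wh,t))
g=cen((45,120,50),(85,255,255),220,155,250,190);re=cen((0,150,80),(8,255,255),250,155,272,182);y=cen((22,120,80),(35,255,255),295,140,320,170)
b=cen((100,150,80),(130,255,255),280,195,340,225);t=cen((95,120,80),(130,255,255),225,215,265,255)
G,D,Y=[cast('top',*p[:2],.09) for p in(g,re,y)]
print(g[:2],re[:2],y[:2],G,D,Y,np.linalg.norm(G-Y))
v=(G-Y)/np.linalg.norm(G-Y);yaw=np.arctan2(-v[0],v[1]);X=np.array([np.cos(yaw),np.sin(yaw),0]);Yv=np.array([-X[1],X[0],0])
O=(G+Y+D)/3-Yv*55e-3/3*(1.5+.5-1.5)+X*.035
print('yaw',yaw,'O',O)
home=O-X*.107-Yv*.06
print('home front',home,'panel box',b[2].tolist())
for z in(.053,):
  for p in b[2]:
    w=cast('top',*p,z)-home;print('rel home x,y',w@X,w@Yv)
for n,p,z in(('timer',t,.022),('jar',(360,199),.058)):
    w=cast('top',p[0],p[1],z);print(n,w,(w-home)@X,(w-home)@Yv)
print(r.camera_params('wrist'))
E
```

```text
(235.5438596491228, 173.3189792663477) (259.3147208121827, 166.99153976311337) (306.33785822021116, 154.76168929110105) [0.63165058 0.06049714 0.09      ] [0.64493651 0.00706587 0.09      ] [ 0.67071244 -0.09925382  0.09      ] 0.16445727643165406
yaw 0.23981180081275935 O [ 0.6852755  -0.01115475  0.09      ]
home front [ 0.59558874 -0.09485233  0.09      ] panel box [[287.3974304199219, 215.46389770507812], [330.8121032714844, 202.896484375], [332.8293762207031, 209.86517333984375], [289.4147033691406, 222.43258666992188]]
rel home x,y -0.04524014527706348 0.052759907481121866
rel home x,y -0.04307065314356437 -0.05083180952788817
rel home x,y -0.05961666637582947 -0.050545448565360425
rel home x,y -0.06170944948383362 0.052675508328225915
timer [0.49997814 0.04482511 0.022     ] -0.059698322116485465 0.1583896649890713
jar [ 0.57253451 -0.22019969  0.058     ] -0.05216695782091699 -0.11628441693454476
{'fx': 315.77464108245897, 'fy': 315.77464108245897, 'cx': 259.2053383904126, 'cy': 193.9846313078086, 'hand_eye': array([[ 3.52026655e-04, -9.62543093e-01, -2.71128514e-01,
         6.96006516e-02],
       [ 9.99999921e-01,  2.88234925e-04,  2.75102349e-04,
        -1.27035870e-03],
       [-1.86649158e-04, -2.71128589e-01,  9.62543118e-01,
        -1.46149193e-01],
       [ 0.00000000e+00,  0.00000000e+00,  0.00000000e+00,
         1.00000000e+00]])}
```

```bash
cat >> h.py <<'E'
yaw=.2398;X=np.array([np.cos(yaw),np.sin(yaw),0]);Yv=np.array([-X[1],X[0],0]);home=np.array([.5956,-.0949,0]);G=np.array([.6316,.0605,.09])
def go(*ws):
    s=r.get_state();A=R.from_quat(s['eef_rot']);T=R.from_matrix(np.c_[X,-Yv,[0,0,-1]])
    print('rot',(A.inv()*T).as_rotvec().round(4),'F',s['contact_force'].round(2),'t',s['clock'],'rel',(s['tool_pos']-home)@X,(s['tool_pos']-home)@Yv,s['tool_pos'][2])
    for w in ws: print(A.inv().apply(w-s['tool_pos']).round(4))
E
python3 - <<'E'
from h import *
a=home-X*.115
go(a+[0,0,.2],a+[0,0,.1])
E
```

```text
rot [-0.0016  0.0003  0.1381] F [-0.29 -0.28 -0.45] t 0.1 rel -0.4701777209536936 -0.3849003512447049 0.2380024116398615
[ 0.4048 -0.3323  0.0385]
[ 0.4048 -0.3321  0.1385]
```

Emit:
carry_out --plan '[{"rot": [0,0,0.03],"xyz": [0.03,-0.025,0.003],"grip": 255},{"rot": [0,0,0.05],"xyz": [0.06,-0.05,0.006],"grip": 255},{"rot": [0,0,0.07],"xyz": [0.09,-0.075,0.009],"grip": 255},{"rot": [0,0,0.09],"xyz": [0.12,-0.1,0.012],"grip": 255},{"rot": [0,0,0.11],"xyz": [0.15,-0.125,0.015],"grip": 255},{"rot": [0,0,0.138],"xyz": [0.18,-0.15,0.018],"grip": 255},{"rot": [0,0,0.138],"xyz": [0.21,-0.175,0.02],"grip": 255},{"rot": [0,0,0.138],"xyz": [0.24,-0.2,0.022],"grip": 255}]'

```text
clock: 0.77
tool_pos: [0.3802, -0.3047, 0.2164]
eef_rot: [0.993, 0.119, -0.0, -0.0]
contact_force: [0.4, -0.2, 0.2]
opening: 0.417
finger_force: 0.0
```

```bash
python3 - <<'E'
from h import *
a=home-X*.115
go(a+[0,0,.2],a+[0,0,.1])
E
```

```text
rot [-0.0004  0.0004 -0.0004] F [ 0.36 -0.19  0.22] t 0.7667 rel -0.25907298567701365 -0.15262920987323 0.21644826428756664
[ 0.144  -0.1527  0.0164]
[ 0.1441 -0.1526  0.1164]
```

Emit:
carry_out --plan '[{"rot": [0,0,0],"xyz": [0.029,-0.029,0.003],"grip": 255},{"rot": [0,0,0],"xyz": [0.058,-0.058,0.006],"grip": 255},{"rot": [0,0,0],"xyz": [0.087,-0.087,0.009],"grip": 255},{"rot": [0,0,0],"xyz": [0.11,-0.115,0.012],"grip": 255},{"rot": [0,0,0],"xyz": [0.13,-0.14,0.014],"grip": 255},{"rot": [0,0,0],"xyz": [0.144,-0.1525,0.016],"grip": 255},{"rot": [0,0,0],"xyz": [0.144,-0.1525,0.016],"grip": 255}]'

```text
clock: 1.35
tool_pos: [0.4861, -0.1186, 0.2002]
eef_rot: [0.992, 0.124, 0.001, -0.001]
contact_force: [0.2, 1.0, 0.4]
opening: 0.005
finger_force: 0.0
```

```bash
python3 - <<'E'
from h import *
a=home-X*.115
go(a+[0,0,.03])
save(r.snapshot('wrist'),'w1')
E
```

```text
rot [-0.0025 -0.0023  0.0087] F [0.2  0.99 0.44] t 1.35 rel -0.11204925343749142 0.002951583763469173 0.20023772148815666
[-0.0034  0.0034  0.1702]
```

View pics/w1.png

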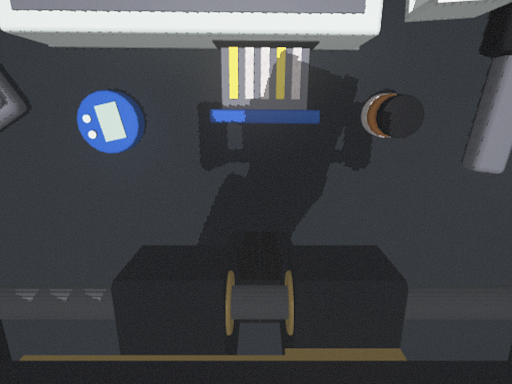

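The panel spans about (211–320, 110–123) and sits centred over the shut fingers (u≈260). The timer (110,121) and jar (395,115) are well clear of the push path.

```bash
python3 - <<'E'
from h import *
for u in(211,320):
    w=cast('wrist',u,123,.053)-home;print(w@X,w@Yv)
E
```

```text
-0.060801578609464925 0.04580141679910199
-0.06025638389594024 -0.05317735695735916
```

Emit:
carry_out --plan '[{"rot": [0,0,0],"xyz": [0,0,0.035],"grip": 255},{"rot": [0,0,0],"xyz": [0,0,0.07],"grip": 255},{"rot": [0,0,0],"xyz": [0,0,0.105],"grip": 255},{"rot": [0,0,0],"xyz": [0,0,0.135],"grip": 255},{"rot": [0,0,0],"xyz": [0,0,0.155],"grip": 255},{"rot": [0,0,0],"xyz": [0,0,0.167],"grip": 255},{"rot": [0,0,0],"xyz": [0,0,0.167],"grip": 255},{"rot": [0,0,0],"xyz": [0,0,0.167],"grip": 255}]'

```text
clock: 2.07
tool_pos: [0.4825, -0.1256, 0.0335]
eef_rot: [0.993, 0.119, -0.001, 0.0]
contact_force: [-0.3, 0.3, 1.1]
opening: 0.003
finger_force: 0.0
```

```bash
python3 - <<'E'
from h import *
go(home-X*.009+[0,0,.032])
E
```

```text
rot [ 0.0003  0.0019 -0.002 ] F [-0.3   0.32  1.08] t 2.0667 rel -0.11713785817767722 -0.002996324251035245 0.03347988511213829
[ 0.1081 -0.0032  0.0013]
```

Contact is expected after about 47 mm. I'll push most of the way, then finish slowly.

Emit:
carry_out --plan '[{"rot": [0,0,0],"xyz": [0.02,-0.001,0],"grip": 255},{"rot": [0,0,0],"xyz": [0.038,-0.002,0],"grip": 255},{"rot": [0,0,0],"xyz": [0.046,-0.002,0],"grip": 255},{"rot": [0,0,0],"xyz": [0.054,-0.002,0],"grip": 255},{"rot": [0,0,0],"xyz": [0.064,-0.002,0],"grip": 255},{"rot": [0,0,0],"xyz": [0.074,-0.002,0],"grip": 255},{"rot": [0,0,0],"xyz": [0.084,-0.002,0],"grip": 255},{"rot": [0,0,0],"xyz": [0.093,-0.002,0],"grip": 255}]'

```text
clock: 2.73
tool_pos: [0.5718, -0.1013, 0.0343]
eef_rot: [0.993, 0.119, -0.002, 0.0]
contact_force: [-3.2, 0.1, 1.6]
opening: 0.003
finger_force: 1.4
```

```bash
python3 - <<'E'
from h import *
go(home-X*.009+[0,0,.032])
E
```

```text
rot [ 0.0004  0.0034 -0.0012] F [-3.23  0.05  1.57] t 2.7333 rel -0.024657560609931604 -0.0005787881300897041 0.0343088580661852
[ 0.0157 -0.0006  0.0023]
```

Emit:
carry_out --plan '[{"rot": [0,0,0],"xyz": [0.004,0,0.001],"grip": 255},{"rot": [0,0,0],"xyz": [0.008,0,0.001],"grip": 255},{"rot": [0,0,0],"xyz": [0.011,0,0.001],"grip": 255},{"rot": [0,0,0],"xyz": [0.013,0,0.001],"grip": 255},{"rot": [0,0,0],"xyz": [0.015,0,0.001],"grip": 255}]'

```text
clock: 3.15
tool_pos: [0.5852, -0.0977, 0.0326]
eef_rot: [0.993, 0.119, -0.003, 0.0]
contact_force: [-8.2, -3.4, 6.8]
opening: 0.004
finger_force: 4.4
```

Emit:
carry_out --plan '[{"rot": [0,0,0],"xyz": [0.001,0,0],"grip": 255},{"rot": [0,0,0],"xyz": [0.002,0,0],"grip": 255},{"rot": [0,0,0],"xyz": [0.002,0,0],"grip": 255}]'

```text
clock: 3.4
tool_pos: [0.5852, -0.0977, 0.0324]
eef_rot: [0.993, 0.119, -0.005, 0.0]
contact_force: [-8.8, -2.6, 6.7]
opening: 0.006
finger_force: 4.5
```

```bash
python3 - <<'E'
from h import *
go(home-X*.009+[0,0,.032])
E
```

```text
rot [-0.0006  0.0093 -0.0014] F [-8.78 -2.62  6.67] t 3.4 rel -0.010781261217541912 -0.0002408847727186142 0.03240039960638763
[ 0.0018 -0.0002  0.0004]
```

Emit:
carry_out --plan '[{"rot": [0,0,0],"xyz": [0.002,0,0],"grip": 255},{"rot": [0,0,0],"xyz": [0.004,0,0],"grip": 255},{"rot": [0,0,0],"xyz": [0.004,0,0],"grip": 255}]'

```text
clock: 3.65
tool_pos: [0.5852, -0.0977, 0.0322]
eef_rot: [0.993, 0.119, -0.009, 0.0]
contact_force: [-15.4, -3.0, 12.2]
opening: 0.0
finger_force: 7.8
```

```bash
python3 - <<'E'
from h import *
go(home-X*.009+[0,0,.032])
save(cv2.resize(r.snapshot('wrist'),None,fx=1.5,fy=1.5),'w2')
E
```

```text
rot [-0.0016  0.0172 -0.0022] F [-15.38  -2.99  12.17] t 3.65 rel -0.010780626325229735 -0.00019658366917807123 0.032172743421847
[ 0.0018 -0.0002  0.0001]
```

View pics/w2.png

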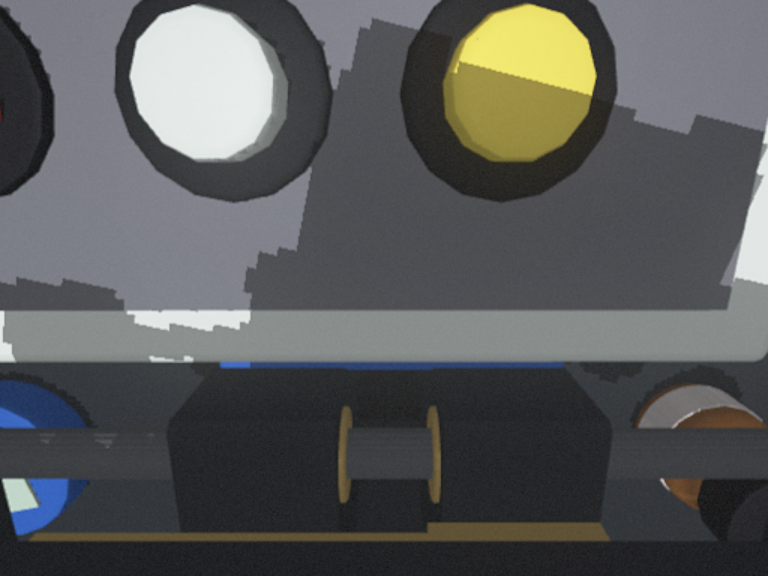

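The tray is against its firm stop: the TCP didn't move as force rose to 15 N, and the blue panel sits flush under the reader's front edge at (220–565, 365). I'm backing off and rising.

Emit:
carry_out --plan '[{"rot": [0,0,0],"xyz": [-0.02,0,0],"grip": 255},{"rot": [0,0,0],"xyz": [-0.04,0,0],"grip": 255},{"rot": [0,0,0],"xyz": [-0.05,0,0],"grip": 255},{"rot": [0,0,0],"xyz": [-0.05,0,-0.03],"grip": 255},{"rot": [0,0,0],"xyz": [-0.05,0,-0.07],"grip": 255},{"rot": [0,0,0],"xyz": [-0.05,0,-0.11],"grip": 255},{"rot": [0,0,0],"xyz": [-0.05,0,-0.14],"grip": 255},{"rot": [0,0,0],"xyz": [-0.05,0,-0.14],"grip": 255}]'

```text
clock: 4.37
tool_pos: [0.5498, -0.1074, 0.1788]
eef_rot: [0.993, 0.12, 0.006, 0.001]
contact_force: [-0.0, -0.5, 0.0]
opening: 0.006
finger_force: 0.0
```

```bash
python3 - <<'E'
from h import *
go(G-X*.04+[0,0,.09],G+[0,0,.06])
E
```

```text
rot [ 0.0043 -0.0125 -0.0002] F [-0.   -0.49  0.01] t 4.3667 rel -0.04747950105683627 -0.0012529408134685808 0.17880412005024485
[ 0.0793 -0.1437 -0.0008]
[ 0.119  -0.1438  0.0297]
```

Emit:
carry_out --plan '[{"rot": [0,0,0],"xyz": [0.015,-0.029,0],"grip": 255},{"rot": [0,0,0],"xyz": [0.03,-0.058,0],"grip": 255},{"rot": [0,0,0],"xyz": [0.045,-0.087,0],"grip": 255},{"rot": [0,0,0],"xyz": [0.06,-0.115,0],"grip": 255},{"rot": [0,0,0],"xyz": [0.073,-0.135,0],"grip": 255},{"rot": [0,0,0],"xyz": [0.079,-0.144,0],"grip": 255},{"rot": [0,0,0],"xyz": [0.079,-0.144,0],"grip": 255},{"rot": [0,0,0],"xyz": [0.079,-0.144,0],"grip": 255}]'

```text
clock: 5.03
tool_pos: [0.5875, 0.0506, 0.1723]
eef_rot: [0.993, 0.12, -0.0, 0.001]
contact_force: [-0.5, -0.5, 0.3]
opening: 0.0
finger_force: 0.0
```

```bash
python3 - <<'E'
from h import *
im=r.snapshot('wrist');save(im,'w3')
hsv=cv2.cvtColor(im,cv2.COLOR_RGB2HSV);m=cv2.inRange(hsv,(45,120,50),(85,255,255))
c=max(cv2.findContours(m,0,1)[0],key=cv2.contourArea);(u,v),rad=cv2.minEnclosingCircle(c);print(u,v,rad)
g=cast('wrist',u,v,.09);print(g);go(g+[0,0,.05])
E
```

```text
261.4074401855469 139.6608428955078 17.670881271362305
[0.63157702 0.05939445 0.09      ]
rot [ 0.0018  0.0013 -0.0021] F [ 1.01 -0.82  0.01] t 5.0833 rel 0.0261615950595235 0.14195153070611738 0.17236101728690215
[0.0455 0.0005 0.0323]
```

View pics/w3.png

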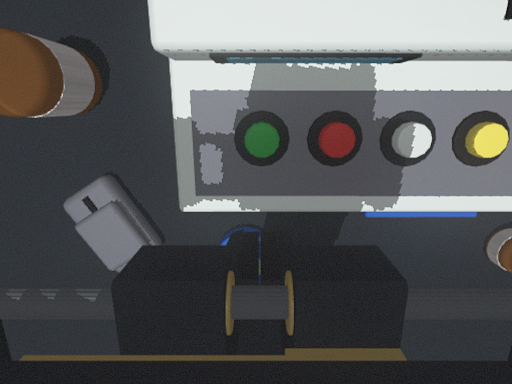

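The green key is at (261,140), agreeing with the top view to 1 mm. The tray's blue edge is home at (365–477, 214). Next I move over the key and descend to just above it.

Emit:
carry_out --plan '[{"rot": [0,0,0],"xyz": [0.02,0,0],"grip": 255},{"rot": [0,0,0],"xyz": [0.036,0,0],"grip": 255},{"rot": [0,0,0],"xyz": [0.045,0,0],"grip": 255},{"rot": [0,0,0],"xyz": [0.045,0,0.02],"grip": 255},{"rot": [0,0,0],"xyz": [0.045,0,0.04],"grip": 255},{"rot": [0,0,0],"xyz": [0.045,0,0.056],"grip": 255},{"rot": [0,0,0],"xyz": [0.045,0,0.064],"grip": 255},{"rot": [0,0,0],"xyz": [0.045,0,0.064],"grip": 255}]'

```text
clock: 5.75
tool_pos: [0.6298, 0.0595, 0.1068]
eef_rot: [0.993, 0.118, -0.002, 0.001]
contact_force: [0.4, -0.6, 0.4]
opening: 0.006
finger_force: 0.0
```

```bash
python3 - <<'E'
from h import *
go(np.array([.6316,.0597,.09]),np.array([.6316,.0597,.084]))
E
```

```text
rot [ 0.001   0.0044 -0.0029] F [ 0.41 -0.65  0.36] t 5.75 rel 0.06992770469885351 0.1418658956991561 0.10684253780604111
[0.0018 0.0002 0.0168]
[0.0019 0.0002 0.0228]
```

Emit:
carry_out --plan '[{"rot": [0,0,0],"xyz": [0.001,0,0.005],"grip": 255},{"rot": [0,0,0],"xyz": [0.001,0,0.009],"grip": 255},{"rot": [0,0,0],"xyz": [0.001,0,0.012],"grip": 255},{"rot": [0,0,0],"xyz": [0.001,0,0.015],"grip": 255},{"rot": [0,0,0],"xyz": [0.001,0,0.018],"grip": 255},{"rot": [0,0,0],"xyz": [0.001,0,0.02],"grip": 255},{"rot": [0,0,0],"xyz": [0.001,0,0.02],"grip": 255}]'

```text
clock: 6.33
tool_pos: [0.6327, 0.0626, 0.0887]
eef_rot: [0.993, 0.12, 0.0, 0.0]
contact_force: [0.1, 0.7, 2.2]
opening: 0.006
finger_force: 0.9
```

Contact is at 2.2 N, with the key partly down. I'll press on in small steps.

Emit:
carry_out --plan '[{"rot": [0,0,0],"xyz": [0,0,0.002],"grip": 255},{"rot": [0,0,0],"xyz": [0,0,0.004],"grip": 255},{"rot": [0,0,0],"xyz": [0,0,0.005],"grip": 255},{"rot": [0,0,0],"xyz": [0,0,0.005],"grip": 255}]'

```text
clock: 6.67
tool_pos: [0.6327, 0.0626, 0.0845]
eef_rot: [0.993, 0.12, 0.0, 0.0]
contact_force: [-1.7, 0.2, 6.8]
opening: 0.009
finger_force: 3.3
```

Emit:
carry_out --plan '[{"rot": [0,0,0],"xyz": [0,0,0.001],"grip": 255},{"rot": [0,0,0],"xyz": [0,0,0.002],"grip": 255},{"rot": [0,0,0],"xyz": [0,0,0.002],"grip": 255}]'

```text
clock: 6.92
tool_pos: [0.6328, 0.0626, 0.0842]
eef_rot: [0.993, 0.12, 0.001, 0.0]
contact_force: [-5.3, -1.4, 18.9]
opening: 0.003
finger_force: 9.3
```

The key is at its firm stop. Now retreating upwards.

Emit:
carry_out --plan '[{"rot": [0,0,0],"xyz": [0,0,-0.005],"grip": 255},{"rot": [0,0,0],"xyz": [0,0,-0.015],"grip": 255},{"rot": [0,0,0],"xyz": [0,0,-0.04],"grip": 255},{"rot": [0,0,0],"xyz": [0,0,-0.07],"grip": 255},{"rot": [0,0,0],"xyz": [-0.02,0,-0.1],"grip": 255},{"rot": [0,0,0],"xyz": [-0.04,0,-0.12],"grip": 255},{"rot": [0,0,0],"xyz": [-0.05,0,-0.12],"grip": 255},{"rot": [0,0,0],"xyz": [-0.05,0,-0.12],"grip": 255}]'

```text
clock: 7.58
tool_pos: [0.5823, 0.0499, 0.2033]
eef_rot: [0.993, 0.119, 0.0, 0.0]
contact_force: [-1.1, 0.2, -0.6]
opening: 0.004
finger_force: 0.0
```

```bash
python3 - <<'E'
from h import *
save(r.snapshot('wrist'),'w4')
s=r.get_state();print(s['clock'],s['tool_pos'],s['qd'].round(3),s['contact_force'])
E
```

```text
7.6333 [0.58327331 0.05038388 0.20235364] [-0.004  0.041 -0.008 -0.037 -0.002 -0.004  0.001] [ 0.62982313 -0.1810211  -0.69206134]
```

View pics/w4.png

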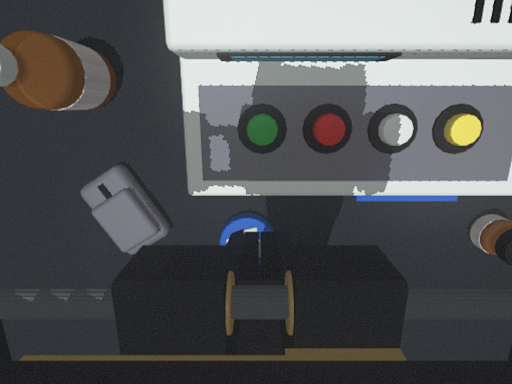

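The green key (262,129) is up again like the others, the tray panel (357–458, 198) is home, and the loose things are undisturbed.

```bash
python3 -c "
from plant import r
print(r.finish_job())"
```

```text
the job is handed in; nothing more can be done
None
```

I pushed the tray home to its firm stop, then pressed the green key fully down and let it spring back; the hand is clear, the other things in view look undisturbed, and the job is handed in (no verdict was returned).

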